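# Stopper the sample jars, smallest first

## Task

The three white sample jars on the bench have their black stoppers sitting loose and proud: with a fingertip, gently push each stopper straight down until it is fully home on its jar's rim, the smallest jar first, then the middle-sized one, then the largest. Push lightly (never more than about 25 N), and do not pick up, tip or shove the jars: they stay standing where they are. Leave everything else on the bench undisturbed.

Things in the scene. Friction and masses are not known exactly. Their poses are not given: they have to be found in the camera images.
- jar_small: The smallest of three loose white plastic sample jars, all of one round shape with a neck: 44 mm in diameter, its rim 50 mm high, about 140 g. Standing upright on the bench; origin at the centre of its underside, z up. Its stopper's head is springy (2 N per mm, at most 9 mm, springs back): a fingertip stopping 2 to 6 mm below the head's home height surely has the stopper home; beyond 9 mm the force climbs steeply.
- stopper_small (a joint): How far the black rubber stopper of the smallest jar has been pushed down into it, in m: 0 = proud, its flange 10 mm above the rim; 0.010 = fully home, flange resting on the rim. It starts between 0 and 0.002. It slides straight down against about 3 N of friction and stays where it is left (no spring); a firm stop at 0.010.
- stopper_small_top (a point): Centre of the flat top of that stopper, on the jar's axis: a round hollow rubber head 30 mm in diameter standing 12 mm above a flange 36 mm in diameter and 4 mm thick. The point moves with the stopper. With the stopper fully home and the hand off it is 66 mm above the jar's underside; at the start it is 8 to 10 mm higher.
- jar_medium: The middle-sized of three loose white plastic sample jars, all of one round shape with a neck: 56 mm in diameter, its rim 70 mm high, about 220 g. Standing upright on the bench; origin at the centre of its underside, z up. Its stopper's head is springy (2 N per mm, at most 9 mm, springs back): a fingertip stopping 2 to 6 mm below the head's home height surely has the stopper home; beyond 9 mm the force climbs steeply.
- stopper_medium (a joint): How far the black rubber stopper of the middle-sized jar has been pushed down into it, in m: 0 = proud, its flange 10 mm above the rim; 0.010 = fully home, flange resting on the rim. It starts between 0 and 0.002. It slides straight down against about 3 N of friction and stays where it is left (no spring); a firm stop at 0.010.
- stopper_medium_top (a point): Centre of the flat top of that stopper, on the jar's axis: a round hollow rubber head 38 mm in diameter standing 12 mm above a flange 44 mm in diameter and 4 mm thick. The point moves with the stopper. With the stopper fully home and the hand off it is 86 mm above the jar's underside; at the start it is 8 to 10 mm higher.
- jar_large: The largest of three loose white plastic sample jars, all of one round shape with a neck: 70 mm in diameter, its rim 92 mm high, about 380 g. Standing upright on the bench; origin at the centre of its underside, z up. Its stopper's head is springy (2 N per mm, at most 9 mm, springs back): a fingertip stopping 2 to 6 mm below the head's home height surely has the stopper home; beyond 9 mm the force climbs steeply.
- stopper_large (a joint): How far the black rubber stopper of the largest jar has been pushed down into it, in m: 0 = proud, its flange 10 mm above the rim; 0.010 = fully home, flange resting on the rim. It starts between 0 and 0.002. It slides straight down against about 3 N of friction and stays where it is left (no spring); a firm stop at 0.010.
- stopper_large_top (a point): Centre of the flat top of that stopper, on the jar's axis: a round hollow rubber head 50 mm in diameter standing 12 mm above a flange 56 mm in diameter and 4 mm thick. The point moves with the stopper. With the stopper fully home and the hand off it is 108 mm above the jar's underside; at the start it is 8 to 10 mm higher.
- beaker: Loose empty glass beaker, 66 mm across, 85 mm high. A bystander, to be left alone; origin at the centre of its underside.
- dropper: Loose small amber dropper bottle with a black cap, 30 mm in diameter, 62 mm high. A bystander, to be left alone; origin at the centre of its underside.
- reagent: Loose amber reagent jar with a white cap and blank label, 62 mm in diameter, 120 mm high. A bystander, to be left alone; origin at the centre of its underside.
- pen: Loose grey marker pen with a blue cap, lying flat, 135 mm long along its x axis, 13 mm thick. A bystander, to be left alone; origin at the centre of its underside.
- tip_box: Loose blue pipette-tip box with a clear lid, 82 x 122 x 64 mm (x, y, z). A bystander, to be left alone; origin at the centre of its underside.
- tube_rack: White tube rack with blue-capped tubes in it, one piece, 85 x 150 mm (x, y), 85 mm to the cap tops. A bystander, to be left alone; origin at the centre of its underside.
- timer: Loose flat white bench timer, 60 x 75 x 18 mm. A bystander, to be left alone; origin at the centre of its underside.

How it is judged:
On the way, in this order (a step that is already met when the one before it is completed fails the run):
1. the stopper of the smallest jar is home (value of joint stopper_small above 0.0075 m and not (value of joint stopper_medium above 0.0075 m) and not (value of joint stopper_large above 0.0075 m)), for 0.1 s.
2. the stopper of the middle-sized jar is home (value of joint stopper_medium above 0.0075 m and not (value of joint stopper_large above 0.0075 m)), for 0.1 s.
3. the stopper of the largest jar is home (value of joint stopper_large above 0.0075 m), for 0.1 s.
At the end, for the whole second after the job is handed in: All three stoppers are home (pushed in by more than 7.5 of 10 mm), and all three jars stand upright on the bench (tilt under 0.15 rad), at rest and within 30 mm of where they began (value of joint each of stopper_small, stopper_medium, stopper_large above 0.0075 m and distance of each of jar_small, jar_medium, jar_large from where it was at the start of the episode below 0.03 m and angle between each of jar_small, jar_medium, jar_large's own z axis and vertical below 0.15 rad and height (world z) of each of jar_small, jar_medium, jar_large below 0.006 m and linear speed of each of jar_small, jar_medium, jar_large below 0.02 m/s); the robot touches nothing.
It fails at once if a jar is pushed with more than 25 N (contact force between any of the fingers, the arm and jar_small above 25 N or contact force between any of the fingers, the arm and jar_medium above 25 N or contact force between any of the fingers, the arm and jar_large above 25 N).
It fails at once if a jar is lifted off the bench (over 6 mm) (height (world z) of any of jar_small, jar_medium, jar_large above 0.006 m).
It fails at once if a jar is tipped (over 0.3 rad) or shoved more than 30 mm (angle between any of jar_small, jar_medium, jar_large's own z axis and vertical above 0.3 rad or distance of any of jar_small, jar_medium, jar_large from where it was at the start of the episode above 0.03 m).
It fails at once if a bystander is moved more than 20 mm or knocked over (distance of any of beaker, dropper, reagent, pen, tip_box, tube_rack, timer from where it was at the start of the episode above 0.02 m or angle between any of beaker, dropper, reagent, pen, tip_box, tube_rack, timer's own z axis and vertical above 0.4 rad).
It also fails if it takes over 51 s, if anything falls off the work surface, if the arm or the gripper's body presses on something with over 40 N, if the wrist force passes 120 N, or if a joint passes its speed limit or range.

## Robot

A 6-joint arm with a two-finger parallel gripper is mounted at the origin on the work surface. World frame = base frame: x ahead of the robot, y to its left, z up, the work surface at z = 0. Lengths are in m, angles in rad, forces in N, time in s.
With the tool pointing down it reaches from about 0.35 to 0.975 m from the base axis. Payload 7.1 kg.
Tool frame: the origin (TCP) lies at the very end of the fingers, on their centre line; the grasp point (between the pads) lies 19 mm behind it; z points along the fingers, y is the direction in which the jaws open and shut (so a half turn about z gives the same grasp; the last joint's range is limited). The gripper opens to 88 mm and grips with 3 to 60 N. Pads are 20 mm wide; open, the fingers measure 115 mm over their backs; the gripper's body (75 mm by 178 mm) begins 61 mm behind the grasp point.
Start: joints at [1.171, 0.423, 1.63, -0, 1.089, -0.019], TCP at [0.232, 0.58, 0.223] pointing down, gripper open.
Joint ranges: [-3, 3], [-0.9, 2.11], [0.09, 2.58], [-1.31, 4.45], [0.11, 2.69], [-2.54, 2.54]. Speed limits (rad/s): [2.39, 2.39, 3.01, 3.14, 3.14, 3.14].

## Interface

Orientations are given as a 3x3 rotation matrix whose columns are the frame's x, y, z axes.
In Python, from rig import env gives the robot as it stands. The module is installed in compiled form; this text tells all that it offers.
- The arm moves only by the tool carry_out, never from a script. Its argument "plan" is a list of rows, each a list of 5 numbers: the shift along the tool's x, y, z in units of 40 mm (1.0 is 40 mm), then the turn about the tool's z in units of 8 degrees (1.0 is 8 degrees), then the opening, from 0 (shut) to 1 (fully open). In form: [[dx, dy, dz, roll, claw], ...]. A call has 1 to 5 rows; each row is the pose to reach, as a shift and turn from the pose commanded when the call began, along the tool's axes at that moment; what a row does not reach only later rows make up. A row lasts 1/10 s, in which the tool goes at most 50 mm and 8.59 degrees, less where a joint would pass 70% of its speed; a pose out of reach is approached as far as the arm can. A call with a gripper value outside its range is refused whole. The fingers move at their own pace and stop on an object; "newtons" is the grip in N (left out, the last holds). Time passes only in rows, so rows that repeat a pose let the fingers close. It gives the time, the measured TCP pose, the force and the opening at its end, in the units of the state.
- env.get_state(): the state, without advancing time (a new reading comes with each control period).
- env.capture(name): name is "side" or "top" or "wrist"; returns a dict with "frame" (384x512x3 uint8, red, green, blue), "vertical_fov" (degrees; the focal length in pixels is half the picture's height over the tangent of half this angle, whatever the lens; pixels are square), "cx", "cy" (the principal point, pixels), "world_from_camera" (4x4, takes a point from camera to world coordinates). Camera axes: x right, y down, z forward; pixel columns grow to the right and rows downward; lengths in m; the calibration is good to about 2 mm. The wrist camera is an equidistant fisheye: a pixel r from the principal point sees the ray r / f radians off the axis. A picture is of the moment at which its call begins. There is no depth.
- env.close_job(): hands the job in, once; it reports no verdict.
The state is a dict: "time": time; "qpos": joint angles; "dq": joint speeds; "joint_torque": joint torques, N m; "tool_pos": TCP position; "orientation": TCP orientation; "force": force on the tool from outside, world axes, zero at the start; "wrist_torque": the same for the moment, N m; "width": opening from 0.0 (shut) to 1.0 (fully open).
Only numpy, scipy, OpenCV 4.12 (cv2) and the standard library are available. Lean on these libraries where they do the work, as an engineer would, in place of code of your own. Each camera call takes 0.05 s, during which the arm holds its last target.

## Working session

There is one attempt and no reset: what is moved stays moved. The work goes in short steps, Python scripts to look and compute and a tool call to move; the robot and the scene stay as the last step left them, time stands still between calls to the robot, and variables do not carry over. Pictures are saved under pics/ and viewed, and the job is handed in when it is done.

Besides the shell and the picture viewer there is one more tool, called after "Call:" as name(argument=value, ...) on one line, values as JSON. carry_out: Moves the arm, as the interface text tells. Its arguments: {"type":"object","properties":{"plan":{"type":"array","items":{"type":"array","items":{"type":"number"}}},"newtons":{"type":"number"}},"required":["plan"]}

```bash
mkdir -p pics
cat > h.py <<'E'
import numpy as np, cv2
from rig import env
def snap(n,out):
    c=env.capture(n); cv2.imwrite('pics/'+out+'.png',cv2.cvtColor(c['frame'],cv2.COLOR_RGB2BGR))
    np.savez('pics/'+out+'.npz',**{k:v for k,v in c.items()}); return c
E
python3 - <<'E'
from h import *
for n in ['side','top','wrist']:
    c=snap(n,n+'0'); print(n,c['vertical_fov'],c['cx'],c['cy']); print(np.round(c['world_from_camera'],4))
s=env.get_state(); print({k:np.round(v,4) for k,v in s.items()})
E
```

```text
side 51.13321602322677 251.9609676870963 202.0927248871418
[[-0.3415 -0.544   0.7664 -0.1183]
 [-0.9398  0.1844 -0.2878  0.3367]
 [ 0.0152 -0.8186 -0.5742  0.6274]
 [ 0.      0.      0.      1.    ]]
top 46.446472538700114 264.4833386596806 192.70510527373702
[[-0.0232 -0.9863  0.1635  0.4075]
 [-0.9997  0.0231 -0.0025  0.0863]
 [-0.0013 -0.1636 -0.9865  1.04  ]
 [ 0.      0.      0.      1.    ]]
wrist 65.70646984690485 254.15940505672066 193.93775354136736
[[ 0.3717  0.9011  0.2235  0.1709]
 [ 0.9284 -0.3603 -0.0911  0.6038]
 [-0.0015  0.2413 -0.9704  0.3845]
 [ 0.      0.      0.      1.    ]]
{'time': np.float64(0.15), 'qpos': array([ 1.171 ,  0.4237,  1.6305, -0.    ,  1.0886, -0.019 ]), 'dq': array([ 0.0011, -0.0022, -0.0024,  0.0008,  0.0013,  0.0009]), 'joint_torque': array([ 3.00000e-04, -5.44980e+01, -2.73919e+01,  6.44000e-02,
        2.04000e-02, -0.00000e+00]), 'tool_pos': array([0.2321, 0.5798, 0.2221]), 'orientation': array([[-9.284e-01,  3.716e-01, -5.000e-04],
       [ 3.716e-01,  9.284e-01, -1.100e-03],
       [ 0.000e+00, -1.200e-03, -1.000e+00]]), 'force': array([-0.527 , -0.1397,  0.2093]), 'wrist_torque': array([0.0385, 0.0008, 0.0579]), 'width': np.float64(1.0008)}
```

View pics/side0.png

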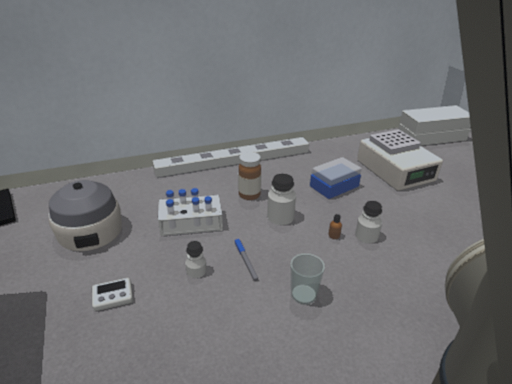

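View pics/top0.png

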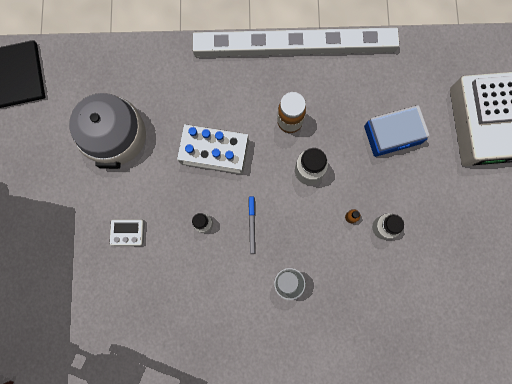

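View pics/wrist0.png

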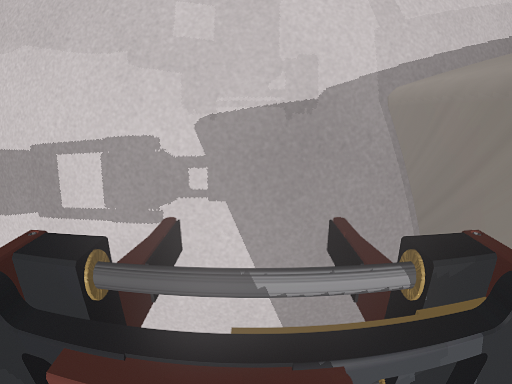

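Both fixed views show three jars with black stoppers. In the top view the small one is at about (201,221), the medium at (393,224) and the large at (314,160). In the side view they are at (195,249), (373,209) and (283,183). I'll enlarge crops to read these more closely.

Run:
```python
import cv2,numpy as np
rows=[]
for n,cs in [('side0',[(195,258),(371,222),(283,197)]),('top0',[(202,222),(391,226),(313,164)])]:
    im=cv2.imread(f'pics/{n}.png'); r=[]
    for x,y in cs:
        c=im[y-30:y+30,x-22:x+22]; c=cv2.resize(c,None,fx=5,fy=5,interpolation=cv2.INTER_CUBIC)
        c=np.clip(c.astype(float)*1.6+10,0,255).astype(np.uint8)
        for k in range(0,44,10): cv2.putText(c,str(x-22+k),(k*5,8),0,.3,(0,0,255),1); cv2.line(c,(k*5,10),(k*5,15),(0,0,255),1)
        for k in range(0,60,10): cv2.putText(c,str(y-30+k),(0,k*5+4),0,.3,(0,255,0),1); cv2.line(c,(20,k*5),(26,k*5),(0,255,0),1)
        r.append(c)
    rows.append(np.hstack(r))
o=np.vstack(rows); cv2.imwrite('pics/crops.png',o); print(o.shape)
```

```text
(600, 660, 3)
```

View pics/crops.png

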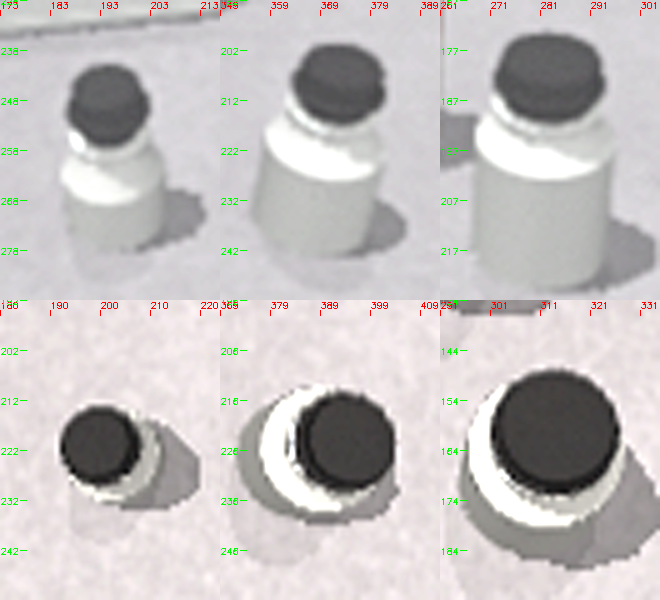

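```bash
cat > fit.py <<'E'
from h import *
from scipy.optimize import minimize
def proj(d,P):
    T=d['world_from_camera']; R=T[:3,:3]; p=(P-T[:3,3])@R
    f=192/np.tan(np.radians(float(d['vertical_fov']))/2)
    return np.stack([d['cx']+f*p[:,0]/p[:,2], d['cy']+f*p[:,1]/p[:,2]],1)
th=np.linspace(0,2*np.pi,48,endpoint=False)
def model(x,y,z,dh,df):
    return [np.concatenate([np.c_[x+r*np.cos(th),y+r*np.sin(th),0*th+h] for h in hs])
        for r,hs in [(dh/2,(z,z-.012)),(df/2,(z-.012,z-.016))]]
S=4
def sil(d,prm,x0,y0,w,h):
    m=np.zeros((h*S,w*S),np.uint8)
    for pts in model(*prm):
        uv=proj(d,pts)
        hull=cv2.convexHull(((uv-[x0-.5,y0-.5])*S*16-8).astype(np.int32))
        cv2.fillPoly(m,[hull],255,shift=4)
    return cv2.resize(m,(w,h),interpolation=cv2.INTER_AREA)/255.
def fit(views,dh,df,p0):
    # views: list of (d, box)
    tg=[]
    for d,(x0,y0,w,h) in views:
        g=d['frame'][y0:y0+h,x0:x0+w].astype(float).max(2)
        # black alpha: dark level ~45, bright ~100+
        tg.append(np.clip((95-g)/(95-60),0,1))
    def cost(p):
        return sum(((sil(d,(*p,dh,df),*b)-t)**2).sum() for (d,b),t in zip(views,tg))
    best=None
    for dz in (0,.006,-.006):
        q=np.array(p0)+[0,0,dz]
        r=minimize(cost,q,method='Nelder-Mead',options=dict(initial_simplex=q+np.array([[0,0,0],[.01,0,0],[0,.01,0],[0,0,.008]]),xatol=1e-4,fatol=.01,maxiter=300))
        if best is None or r.fun<best.fun: best=r
    return best.x,best.fun
E
python3 - <<'E'
from fit import *
s=np.load('pics/side0.npz'); t=np.load('pics/top0.npz')
def ray(d,u,v,z):
    T=d['world_from_camera'];f=192/np.tan(np.radians(float(d['vertical_fov']))/2)
    r=T[:3,:3]@[(u-d['cx'])/f,(v-d['cy'])/f,1]; return T[:3,3]+r*(z-T[2,3])/r[2]
for nm,dh,df,ts,tt,z in [('S',.03,.036,(193,248),(198,221),.075),('M',.038,.044,(372,209),(393,225),.095),('L',.05,.056,(282,184),(312,160),.117)]:
    p0=ray(t,*tt,z); q0=ray(s,*ts,z)
    bs=(s,(ts[0]-14,ts[1]-13,28,26)); bt=(t,(tt[0]-15,tt[1]-15,30,30))
    print(nm,p0,q0)
    for v in ([bs,bt],[bs],[bt]): print([np.round(a,4) for a in fit(v,dh,df,p0)])
# bystanders roughly
for n,uv,z in [('beaker',(290,283),.04),('dropper',(353,215),.06),('reagent',(292,105),.12),('pen',(252,225),.01),('rack',(213,148),.085),('tip',(397,130),.06)]:
    print(n,np.round(ray(t,*uv,z),3))
E
```

```text
S [0.50881491 0.22910591 0.075     ] [0.50358238 0.23059941 0.075     ]
[array([0.5108, 0.2273, 0.0755]), np.float64(39.1101)]
[array([0.5531, 0.2193, 0.0384]), np.float64(7.5919)]
[array([0.5141, 0.2321, 0.0413]), np.float64(13.3604)]
M [ 0.48861211 -0.18616262  0.095     ] [ 0.47899673 -0.17928511  0.095     ]
[array([ 0.4918, -0.191 ,  0.0949]), np.float64(40.9423)]
[array([ 0.5272, -0.2219,  0.0633]), np.float64(7.2491)]
[array([ 0.4914, -0.1911,  0.0946]), np.float64(24.035)]
L [ 0.62830711 -0.01818504  0.117     ] [ 0.61028954 -0.01218877  0.117     ]
[array([ 0.6314, -0.0231,  0.1167]), np.float64(34.0435)]
[array([ 0.6582, -0.0362,  0.0985]), np.float64(10.564)]
[array([ 0.6395, -0.0269,  0.0828]), np.float64(6.646)]
beaker [0.371 0.033 0.04 ]
dropper [ 0.516 -0.11   0.06 ]
reagent [0.75 0.02 0.12]
pen [0.503 0.114 0.01 ]
rack [0.668 0.195 0.085]
tip [ 0.707 -0.22   0.06 ]
```

Call:
carry_out(plan=[[-1.0,-0.55,0,0,0],[-2.0,-1.1,0,0,0],[-3.0,-1.7,0,0,0],[-4.0,-2.3,0,0,0],[-4.9,-2.8,0,0,0]], newtons=15)

```text
time: 0.65
tool_pos: [0.3733, 0.4014, 0.2225]
orientation: [[-0.928, 0.372, -0.0], [0.372, 0.928, -0.001], [0.0, -0.001, -1.0]]
force: [-0.1, -0.3, 0.3]
width: 0.583
```

Call:
carry_out(plan=[[-0.9,-0.6,0,0,0],[-1.8,-1.2,0,0,0],[-2.6,-1.9,0,0,0],[-3.0,-2.6,0,0,0],[-3.2,-2.8,0,0,0]])

```text
time: 1.15
tool_pos: [0.4497, 0.2491, 0.2223]
orientation: [[-0.927, 0.374, -0.001], [0.374, 0.927, -0.001], [0.001, -0.001, -1.0]]
force: [0.2, 0.8, 0.4]
width: 0.129
```

Run:
```python
from h import *
c=snap('wrist','w1'); print(np.round(c['world_from_camera'],4)); s=env.get_state(); print(s['tool_pos'],s['force'],s['width'],s['qpos'])
```

```text
[[ 0.3741  0.9003  0.2226  0.3888]
 [ 0.9274 -0.3628 -0.0914  0.2733]
 [-0.0015  0.2406 -0.9706  0.3849]
 [ 0.      0.      0.      1.    ]]
[0.45034174 0.24940977 0.22254303] [ 0.7537294   0.87133896 -0.38658493] 0.08084620598478705 [ 4.82968075e-01  2.62144120e-01  1.87092997e+00 -6.13309107e-04
  1.00915866e+00 -7.04288807e-01]
```

View pics/w1.png

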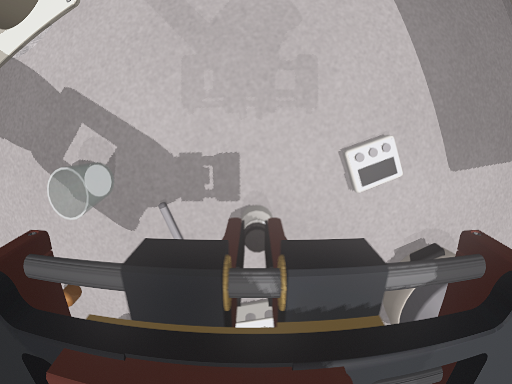

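The wrist view shows the small jar's stopper between the fingers at about (257,235). I'll enlarge it.

Run:
```python
from h import *
im=cv2.imread('pics/w1.png')[200:270,220:300]; c=cv2.resize(im,None,fx=8,fy=8,interpolation=cv2.INTER_CUBIC); c=np.clip(c*1.8,0,255).astype(np.uint8)
for k in range(0,80,10): cv2.putText(c,str(220+k),(k*8,10),0,.4,(0,0,255),1);cv2.line(c,(k*8,12),(k*8,20),(0,0,255))
for k in range(0,70,10): cv2.putText(c,str(200+k),(0,k*8+4),0,.4,(0,255,0),1);cv2.line(c,(30,k*8),(38,k*8),(0,255,0))
cv2.imwrite('pics/w1c.png',c)
d=np.load('pics/w1.npz');T=d['world_from_camera'];f=192/np.tan(np.radians(float(d['vertical_fov']))/2)
def wray(u,v,z):
    a=np.array([u-d['cx'],v-d['cy']]);r=np.hypot(*a);t=r/f
    q=T[:3,:3]@np.r_[a/r*np.sin(t),np.cos(t)]; return T[:3,3]+q*(z-T[2,3])/q[2]
def wproj(P):
    p=T[:3,:3].T@(np.array(P)-T[:3,3]); t=np.arctan2(np.hypot(p[0],p[1]),p[2]); return np.array([d['cx'],d['cy']])+f*t*p[:2]/np.hypot(p[0],p[1])
print(wray(257,235,.0755), wproj([.5108,.2273,.0755]))
for a in range(0,360,45): print(np.round(wproj([.5108+.015*np.cos(np.radians(a)),.2273+.015*np.sin(np.radians(a)),.0755]),1))
```

```text
[0.50478316 0.22945018 0.0755    ] [257.21021231 240.24730357]
[262.1 251.4]
[269.4 245. ]
[269.7 235.6]
[262.5 228.8]
[252.2 228.7]
[244.9 235.4]
[244.9 244.8]
[252.  251.3]
```

View pics/w1c.png

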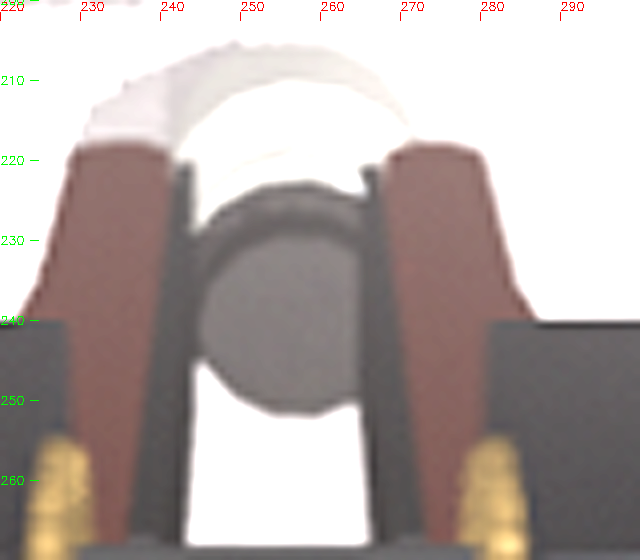

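Call:
carry_out(plan=[[-0.8,0.02,0.3,0,0],[-1.62,0.04,1.0,0,0],[-1.62,0.04,2.0,0,0],[-1.62,0.04,2.9,0,0],[-1.62,0.04,2.9,0,0]])

```text
time: 1.7
tool_pos: [0.5073, 0.229, 0.1023]
orientation: [[-0.929, 0.371, -0.008], [0.371, 0.929, -0.003], [0.006, -0.006, -1.0]]
force: [-0.5, 0.3, 0.7]
width: 0.005
```

Run:
```python
from h import *
c=snap('side','s2'); s=env.get_state(); print(s['tool_pos'],s['force'],s['width'])
im=cv2.imread('pics/s2.png')[170:290,120:280]; cv2.imwrite('pics/s2c.png',cv2.resize(im,None,fx=5,fy=5,interpolation=cv2.INTER_CUBIC))
```

```text
[0.50884802 0.2296633  0.10481814] [-0.19315487  0.17857509 -0.08099392] 0.0040643621341062836
```

View pics/s2c.png

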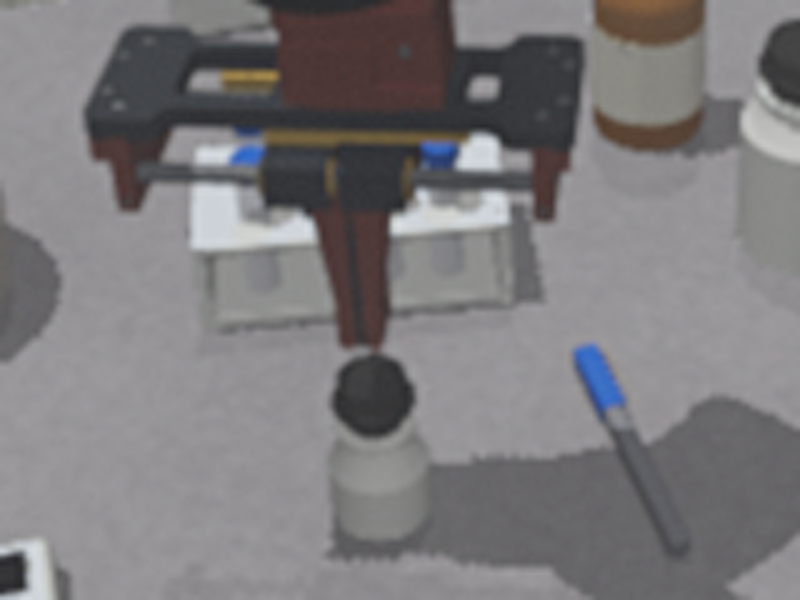

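Call:
carry_out(plan=[[0,0,0.2,0,0],[0,0,0.4,0,0],[0,0,0.55,0,0],[0,0,0.65,0,0],[0,0,0.65,0,0]])

```text
time: 2.25
tool_pos: [0.5104, 0.2292, 0.0805]
orientation: [[-0.928, 0.372, -0.0], [0.372, 0.928, -0.0], [0.0, -0.0, -1.0]]
force: [0.0, 0.2, 0.3]
width: 0.005
```

Call:
carry_out(plan=[[0,0,0.05,0,0],[0,0,0.1,0,0],[0,0,0.15,0,0],[0,0,0.2,0,0],[0,0,0.2,0,0]])

```text
time: 2.75
tool_pos: [0.5108, 0.2293, 0.0727]
orientation: [[-0.928, 0.372, 0.0], [0.372, 0.928, 0.0], [-0.0, 0.0, -1.0]]
force: [-0.1, -1.1, 2.7]
width: 0.005
```

Call:
carry_out(plan=[[0,0,0.06,0,0],[0,0,0.12,0,0],[0,0,0.18,0,0],[0,0,0.23,0,0],[0,0,0.26,0,0]])

```text
time: 3.25
tool_pos: [0.5108, 0.2293, 0.0623]
orientation: [[-0.928, 0.372, 0.0], [0.372, 0.928, 0.0], [-0.0, 0.0, -1.0]]
force: [-0.7, -0.6, 8.6]
width: 0.006
```

Call:
carry_out(plan=[[0,0,0,0,0],[0,0,0,0,0]])

```text
time: 3.45
tool_pos: [0.5108, 0.2293, 0.0625]
orientation: [[-0.928, 0.372, 0.0], [0.372, 0.928, 0.0], [-0.0, 0.0, -1.0]]
force: [-1.6, -0.8, 7.3]
width: 0.006
```

Force is 7–8 N at 62.5 mm. That is a 3.5–4 mm squeeze of the head, which matches a stopper resting on the rim. Lifting off.

Call:
carry_out(plan=[[0,0,-0.3,0,0],[0,0,-0.9,0,0],[0,0,-1.8,0,0],[0,0,-2.7,0,0],[0,0,-3.3,0,0]])

```text
time: 3.95
tool_pos: [0.5109, 0.2294, 0.1969]
orientation: [[-0.928, 0.372, 0.002], [0.372, 0.928, 0.001], [-0.001, 0.001, -1.0]]
force: [0.4, -0.0, -0.4]
width: 0.005
```

Run:
```python
from h import *
c=snap('side','s3'); s=env.get_state(); print(s['tool_pos'],s['force'],s['width'])
a=[cv2.resize(cv2.imread(f'pics/{n}.png')[225:285,165:230],None,fx=6,fy=6,interpolation=cv2.INTER_CUBIC) for n in('side0','s3')]
cv2.imwrite('pics/s3c.png',np.hstack(a))
```

```text
[0.51266762 0.23019662 0.20017596] [1.76414801 0.2818325  2.09726004] 0.007094994882923635
```

View pics/s3c.png

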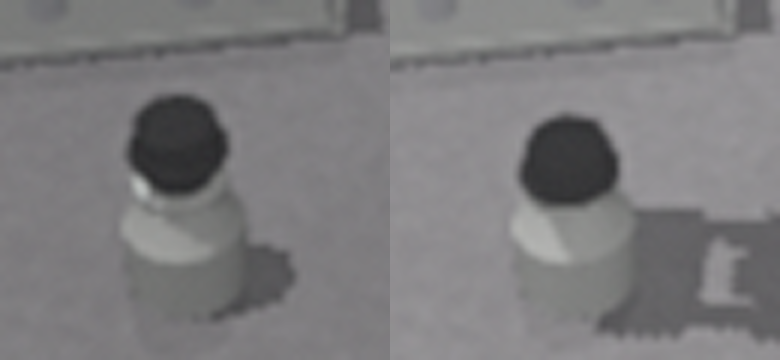

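The side view shows the small stopper down at the rim and its jar still in place. Next is the medium jar.

Call:
carry_out(plan=[[-0.2,-1.1,0,0,0],[-0.4,-2.2,0,0,0],[-0.6,-3.3,0,0,0],[-0.8,-4.4,0,0,0],[-1.0,-5.5,0,0,0]])

```text
time: 4.5
tool_pos: [0.4648, 0.0087, 0.1942]
orientation: [[-0.929, 0.371, -0.0], [0.371, 0.929, -0.0], [0.0, -0.0, -1.0]]
force: [1.4, 0.1, 0.5]
width: 0.005
```

Call:
carry_out(plan=[[-0.2,-1.1,0,0,0],[-0.4,-2.2,0,0,0],[-0.6,-3.3,0,0,0],[-0.8,-4.2,0,0,0],[-0.84,-4.44,0,0,0]])

```text
time: 5.0
tool_pos: [0.4303, -0.1698, 0.1943]
orientation: [[-0.927, 0.375, -0.0], [0.375, 0.927, -0.0], [0.0, -0.0, -1.0]]
force: [0.0, -0.4, 0.3]
width: 0.003
```

Call:
carry_out(plan=[[0,0,0,0,0],[0,0,0,0,0]])

```text
time: 5.2
tool_pos: [0.4309, -0.1664, 0.1941]
orientation: [[-0.928, 0.372, -0.001], [0.372, 0.928, 0.001], [0.001, 0.0, -1.0]]
force: [-0.7, 0.3, 0.1]
width: 0.005
```

```bash
cat > w.py <<'E'
from h import *
import sys
def go(name,P,dh,df,pad=40):
    d=snap('wrist',name); T=d['world_from_camera'];f=192/np.tan(np.radians(float(d['vertical_fov']))/2)
    def wproj(P):
        p=T[:3,:3].T@(np.array(P)-T[:3,3]); t=np.arctan2(np.hypot(p[0],p[1]),p[2]); return np.array([d['cx'],d['cy']])+f*t*p[:2]/np.hypot(p[0],p[1])
    th=np.linspace(0,2*np.pi,60)
    c0=wproj(P); x0,y0=(c0-pad).astype(int); k=7
    im=cv2.cvtColor(d['frame'],cv2.COLOR_RGB2BGR); x0=max(x0,0);y0=max(y0,0)
    c=cv2.resize(im[y0:y0+2*pad,x0:x0+2*pad],None,fx=k,fy=k,interpolation=cv2.INTER_CUBIC); c=np.clip(c*1.8,0,255).astype(np.uint8)
    for r,z,col in((dh/2,0,(0,255,255)),(df/2,-.012,(0,255,0))):
        pts=np.array([wproj(P+np.array([r*np.cos(a),r*np.sin(a),z])) for a in th])
        cv2.polylines(c,[np.int32((pts-[x0-.5,y0-.5])*k)],True,col,1)
    cv2.imwrite(f'pics/{name}c.png',c)
    s=env.get_state(); print('tcp',np.round(s['tool_pos'],4),'force',np.round(s['force'],1),'ctr',c0,'mm/px', .001/np.linalg.norm(wproj(P+np.array([.001,0,0]))-c0)*1e3)
    R=s['orientation']; print('delta tool units',np.round(R.T@(P-s['tool_pos'])/.04,3))
E
python3 - <<'E'
from w import *
go('w4',np.array([.4918,-.191,.0949]),.038,.044)
E
```

```text
tcp [ 0.4311 -0.166   0.1941] force [-0.3  0.6 -0.2] ctr [254.56537156 259.87438871] mm/px 1.0835152005079605
delta tool units [-1.643 -0.018  2.479]
```

View pics/w4c.png

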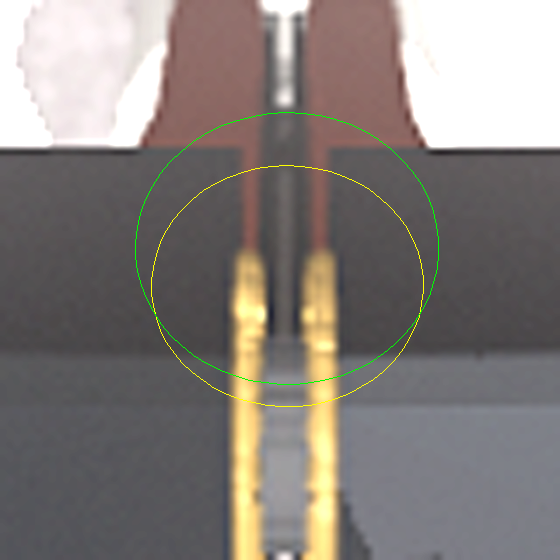

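The gripper hides the stopper here. The two-view fit was within 1 mm for the small jar and agrees in height for this one, so I'll go above it and check from the side.

Call:
carry_out(plan=[[-0.8,-0.01,0,0,0],[-1.64,-0.02,0.3,0,0],[-1.64,-0.02,1.1,0,0],[-1.64,-0.02,1.8,0,0],[-1.64,-0.02,2.0,0,0]])

```text
time: 5.75
tool_pos: [0.4903, -0.19, 0.1116]
orientation: [[-0.929, 0.37, -0.005], [0.37, 0.929, 0.002], [0.005, 0.0, -1.0]]
force: [0.3, -0.4, -0.5]
width: 0.009
```

Run:
```python
from h import *
s=env.get_state();print(s['qpos'])
a=[]
for n,(x,y) in(('side',(371,205)),('top',(391,215))):
    c=snap(n,n+'5'); a.append(cv2.resize(cv2.imread(f'pics/{n}5.png')[y-50:y+50,x-50:x+50],None,fx=4,fy=4,interpolation=cv2.INTER_CUBIC))
s=env.get_state(); print(s['tool_pos'],s['force'],s['width'])
cv2.imwrite('pics/s5c.png',np.hstack(a))
```

```text
[-3.92392689e-01  4.44097842e-01  1.91884908e+00  2.02740364e-04
  7.83763806e-01 -1.58479471e+00]
[ 0.49109713 -0.19081284  0.11329942] [0.10391664 0.07628831 0.14711148] 0.003224146464518745
```

View pics/s5c.png

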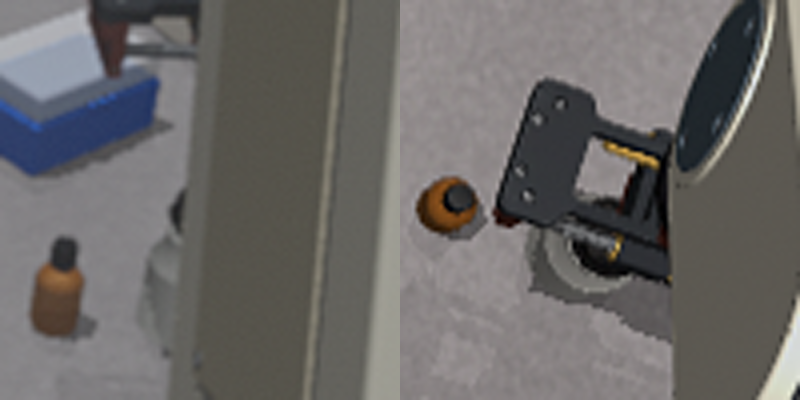

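Call:
carry_out(plan=[[0,0,0.12,0,0],[0,0,0.24,0,0],[0,0,0.35,0,0],[0,0,0.42,0,0],[0,0,0.48,0,0]])

```text
time: 6.35
tool_pos: [0.4918, -0.1925, 0.0951]
orientation: [[-0.928, 0.372, 0.0], [0.372, 0.928, -0.0], [-0.0, -0.0, -1.0]]
force: [-0.2, 0.5, -0.1]
width: 0.005
```

Call:
carry_out(plan=[[0,0,0.03,0,0],[0,0,0.06,0,0],[0,0,0.09,0,0]])

```text
time: 6.65
tool_pos: [0.4918, -0.1924, 0.0916]
orientation: [[-0.928, 0.372, 0.0], [0.372, 0.928, -0.0], [-0.0, -0.0, -1.0]]
force: [-1.0, 0.1, 3.8]
width: 0.005
```

Contact is at about 94 mm, as expected. I'll press on to 82 mm.

Call:
carry_out(plan=[[0,0,0.05,0,0],[0,0,0.1,0,0],[0,0,0.15,0,0],[0,0,0.2,0,0],[0,0,0.23,0,0]])

```text
time: 7.15
tool_pos: [0.4918, -0.1924, 0.0823]
orientation: [[-0.928, 0.372, 0.0], [0.372, 0.928, -0.0], [-0.0, -0.0, -1.0]]
force: [-2.2, -0.2, 7.3]
width: 0.005
```

Call:
carry_out(plan=[[0,0,0,0,0],[0,0,0,0,0]])

```text
time: 7.35
tool_pos: [0.4918, -0.1924, 0.0825]
orientation: [[-0.928, 0.372, 0.0], [0.372, 0.928, -0.0], [-0.0, -0.0, -1.0]]
force: [-1.8, -0.1, 6.8]
width: 0.004
```

Call:
carry_out(plan=[[0,0,-0.3,0,0],[0,0,-0.9,0,0],[0,0,-1.7,0,0],[0,0,-2.5,0,0],[0,0,-2.9,0,0]])

```text
time: 7.85
tool_pos: [0.4927, -0.1926, 0.2012]
orientation: [[-0.928, 0.372, 0.003], [0.372, 0.928, -0.001], [-0.003, 0.0, -1.0]]
force: [0.8, 0.9, 0.1]
width: 0.005
```

Call:
carry_out(plan=[[0.1,1.1,0,0,0],[0.2,2.2,0,0,0],[0.3,3.3,0,0,0],[0.4,4.4,0,0,0],[0.4,5.2,0,0,0]])

```text
time: 8.35
tool_pos: [0.5543, 0.0092, 0.1987]
orientation: [[-0.929, 0.371, 0.0], [0.371, 0.929, 0.0], [-0.0, 0.0, -1.0]]
force: [-0.3, -1.3, 0.4]
width: 0.005
```

Call:
carry_out(plan=[[0,0,0,0,0],[0,0,0,0,0]])

```text
time: 8.55
tool_pos: [0.5539, 0.0072, 0.1983]
orientation: [[-0.929, 0.37, -0.0], [0.37, 0.929, -0.0], [0.0, -0.0, -1.0]]
force: [1.0, -0.0, 0.4]
width: 0.007
```

Run:
```python
from w import *
go('w6',np.array([.6314,-.0231,.1167]),.05,.056)
c=snap('side','s6')
a=[cv2.resize(cv2.imread(f'pics/{n}.png')[185:260,330:410],None,fx=4,fy=4,interpolation=cv2.INTER_CUBIC) for n in('side0','s6')]
a=np.vstack([np.pad(np.hstack(a),((0,0),(0,0),(0,0)))])
w=cv2.resize(cv2.imread('pics/w6c.png'),(400,400)); o=np.zeros((400,640+100,3),np.uint8)
cv2.imwrite('pics/s6c.png',a)
```

```text
tcp [0.5537 0.0065 0.1983] force [ 0.   0.5 -0.5] ctr [255.4184192  284.30568286] mm/px 1.0987718307229086
delta tool units [-2.079  0.036  2.038]
```

View pics/w6c.png

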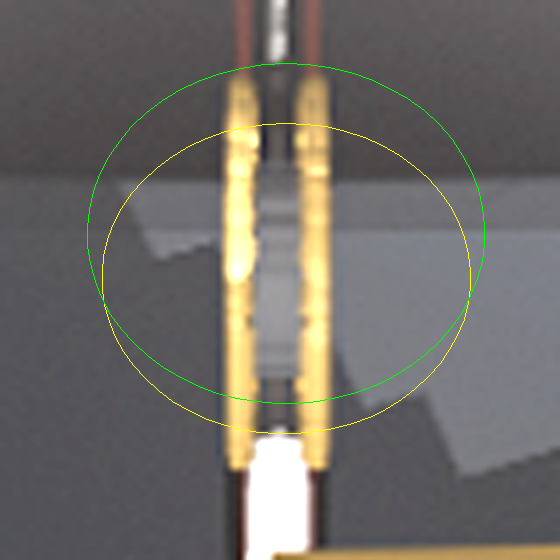

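View pics/s6c.png

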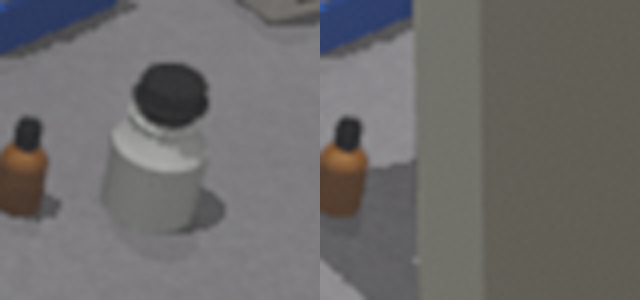

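Run:
```python
from h import *
snap('top','t7')
```

```text
(no output)
```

View pics/t7.png

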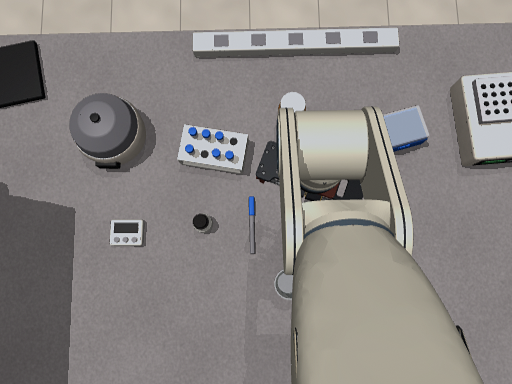

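The arm hides the medium jar in both views. Its 7 N reading at 82.5 mm is well above the 3 N sliding friction, so that stopper must be at its stop. On to the large jar.

Call:
carry_out(plan=[[-0.9,0.02,0,0,0],[-1.8,0.03,0,0,0],[-2.08,0.04,0.5,0,0],[-2.08,0.04,1.1,0,0],[-2.08,0.04,1.6,0,0]])

```text
time: 9.2
tool_pos: [0.6317, -0.0245, 0.1331]
orientation: [[-0.927, 0.374, -0.001], [0.374, 0.927, -0.0], [0.001, -0.0, -1.0]]
force: [0.0, -0.2, -0.5]
width: 0.005
```

Call:
carry_out(plan=[[0,0,0,0,0],[0,0,0,0,0]])

```text
time: 9.4
tool_pos: [0.6317, -0.0237, 0.1344]
orientation: [[-0.928, 0.373, -0.001], [0.373, 0.928, -0.0], [0.001, -0.0, -1.0]]
force: [0.4, 0.5, -0.3]
width: 0.007
```

Run:
```python
from h import *
a=[]
snap('side','side8')
cv2.imwrite('pics/s8c.png',cv2.resize(cv2.imread('pics/side8.png')[130:240,200:350],None,fx=5,fy=5,interpolation=cv2.INTER_CUBIC))
s=env.get_state(); print(s['tool_pos'],s['force'],s['width'])
```

```text
[ 0.63235804 -0.02346632  0.13522651] [-0.17334105  0.406679    0.91137591] 0.008861065644818401
```

View pics/s8c.png

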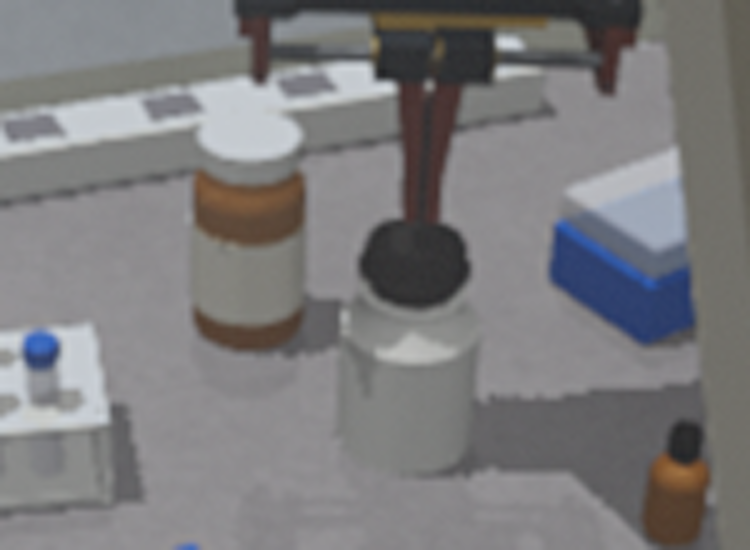

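The fingertip is centred over the large stopper, and the gripper body is well clear of the reagent jar.

Call:
carry_out(plan=[[0,0,0.12,0,0],[0,0,0.24,0,0],[0,0,0.34,0,0],[0,0,0.4,0,0],[0,0,0.44,0,0]])

```text
time: 9.95
tool_pos: [0.6319, -0.0227, 0.1165]
orientation: [[-0.928, 0.372, -0.0], [0.372, 0.928, -0.0], [0.0, -0.0, -1.0]]
force: [-1.5, -0.2, 3.6]
width: 0.008
```

Call:
carry_out(plan=[[0,0,0.04,0,0],[0,0,0.08,0,0],[0,0,0.1,0,0]])

```text
time: 10.25
tool_pos: [0.6319, -0.0227, 0.1127]
orientation: [[-0.928, 0.372, -0.0], [0.372, 0.928, 0.0], [0.0, -0.0, -1.0]]
force: [-1.9, 0.7, 2.0]
width: 0.002
```

Call:
carry_out(plan=[[0,0,0.05,0,0],[0,0,0.1,0,0],[0,0,0.15,0,0],[0,0,0.19,0,0],[0,0,0.22,0,0]])

```text
time: 10.75
tool_pos: [0.6321, -0.0227, 0.1041]
orientation: [[-0.928, 0.372, 0.0], [0.372, 0.928, 0.0], [-0.0, 0.0, -1.0]]
force: [-3.9, 0.9, 8.8]
width: 0.005
```

Call:
carry_out(plan=[[0,0,0,0,0],[0,0,0,0,0]])

```text
time: 10.95
tool_pos: [0.6321, -0.0227, 0.1044]
orientation: [[-0.928, 0.372, 0.0], [0.372, 0.928, 0.0], [-0.0, 0.0, -1.0]]
force: [-3.0, 1.2, 7.9]
width: 0.007
```

Home at about 8 N. I'll lift and move clear so I can check everything.

Call:
carry_out(plan=[[0,0,-0.3,0,0],[0,0,-0.9,0,0],[0,0,-1.7,0,0],[0,0,-2.5,0,0],[0,0,-3.0,0,0]])

```text
time: 11.45
tool_pos: [0.6332, -0.0229, 0.2268]
orientation: [[-0.928, 0.372, 0.004], [0.372, 0.928, -0.0], [-0.003, 0.001, -1.0]]
force: [-0.0, -0.1, -0.2]
width: 0.007
```

Call:
carry_out(plan=[[0.6,0.9,0,0,0],[1.2,1.8,0,0,0],[1.8,2.7,0,0,0],[2.4,3.6,0,0,0],[3.0,4.5,0,0,0]])

```text
time: 11.95
tool_pos: [0.5872, 0.1905, 0.2244]
orientation: [[-0.928, 0.372, 0.001], [0.372, 0.928, 0.0], [-0.001, 0.0, -1.0]]
force: [0.2, -0.8, -0.1]
width: 0.008
```

Call:
carry_out(plan=[[0.6,0.9,0,0,0],[1.2,1.8,0,0,0],[1.8,2.7,0,0,0],[2.4,3.6,0,0,0],[3.0,4.5,0,0,0]])

```text
time: 12.45
tool_pos: [0.5426, 0.4025, 0.2243]
orientation: [[-0.928, 0.372, 0.001], [0.372, 0.928, 0.0], [-0.001, 0.001, -1.0]]
force: [0.8, -0.1, 0.1]
width: 0.004
```

Call:
carry_out(plan=[[0.6,0.9,0,0,0],[1.2,1.8,0,0,0],[1.8,2.7,0,0,0],[1.8,2.7,0,0,0],[1.8,2.7,0,0,0]])

```text
time: 12.95
tool_pos: [0.5157, 0.5284, 0.2235]
orientation: [[-0.929, 0.37, 0.0], [0.37, 0.929, -0.0], [-0.0, -0.0, -1.0]]
force: [-0.3, -0.2, 0.1]
width: 0.008
```

Run:
```python
from fit import *
s=snap('side','side9'); t=snap('top','top9')
st=env.get_state(); print(st['tool_pos'],st['force'],st['dq'].round(3))
for nm,dh,df,ts,tt,p0 in [('S',.03,.036,(193,251),(199,222),(.5108,.2273,.066)),('M',.038,.044,(372,213),(392,226),(.4918,-.191,.086)),('L',.05,.056,(282,187),(312,161),(.6314,-.0231,.108))]:
    bs=(s,(ts[0]-14,ts[1]-13,28,26)); bt=(t,(tt[0]-15,tt[1]-15,30,30))
    print(nm,[np.round(a,4) for a in fit([bs,bt],dh,df,p0)])
```

```text
[0.51652832 0.52670272 0.22374831] [ 0.61449472 -0.64111778  0.42123209] [-0.016 -0.007  0.006  0.003  0.001  0.002]
S [array([0.5109, 0.227 , 0.0662]), np.float64(57.3687)]
M [array([ 0.4981, -0.2129,  0.0092]), np.float64(17.4887)]
L [array([ 0.6318, -0.0229,  0.1056]), np.float64(252.6555)]
```

View pics/side9.png

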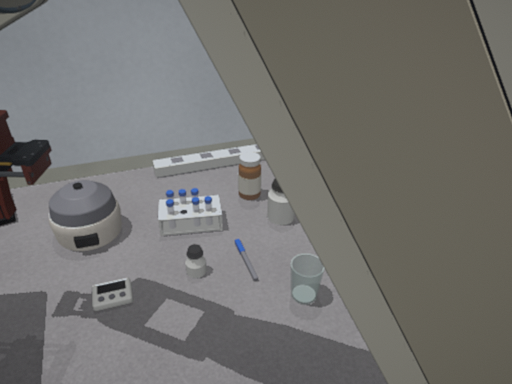

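View pics/top9.png

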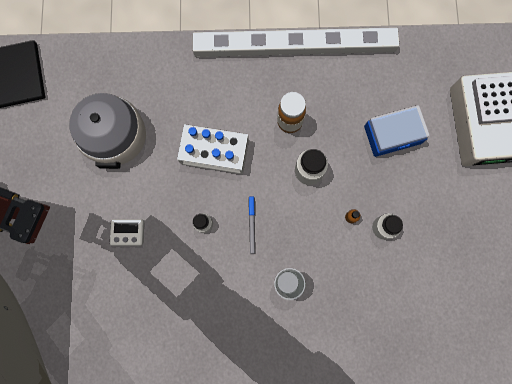

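The top view is clear, but the arm still blocks the side view. I'll go back to the start pose to see all three jars.

Call:
carry_out(plan=[[1.0,-0.2,0,0,0],[2.0,-0.4,0,0,0],[3.0,-0.6,0,0,0],[4.0,-0.8,0,0,0],[5.0,-1.0,0,0,0]])

```text
time: 13.55
tool_pos: [0.3154, 0.5636, 0.2243]
orientation: [[-0.927, 0.374, 0.0], [0.374, 0.927, 0.0], [-0.0, 0.0, -1.0]]
force: [-0.1, 0.9, 0.1]
width: 0.008
```

Call:
carry_out(plan=[[1.0,-0.2,0,0,0],[2.0,-0.4,0,0,0],[2.1,-0.4,0,0,0],[2.1,-0.4,0,0,0],[2.1,-0.4,0,0,0]])

```text
time: 14.05
tool_pos: [0.2333, 0.5807, 0.2242]
orientation: [[-0.928, 0.373, 0.001], [0.373, 0.928, 0.0], [-0.0, 0.0, -1.0]]
force: [-0.2, 0.6, 0.8]
width: 0.008
```

Run:
```python
from fit import *
s=snap('side','side10'); t=snap('top','top10')
st=env.get_state(); print(st['time'],st['tool_pos'],st['force'],st['dq'].round(3))
for nm,dh,df,ts,tt,p0 in [('S',.03,.036,(193,251),(199,222),(.5108,.2273,.066)),('M',.038,.044,(372,213),(392,226),(.4918,-.191,.086)),('L',.05,.056,(282,187),(312,161),(.6314,-.0231,.108))]:
    bs=(s,(ts[0]-14,ts[1]-13,28,26)); bt=(t,(tt[0]-15,tt[1]-15,30,30))
    print(nm,[np.round(a,4) for a in fit([bs,bt],dh,df,p0)])
im0,im1=cv2.imread('pics/side0.png'),cv2.imread('pics/side10.png')
cs=[(195,258),(371,222),(283,197)]
cv2.imwrite('pics/f.png',np.vstack([np.hstack([cv2.resize(im[y-30:y+30,x-22:x+22],None,fx=5,fy=5,interpolation=cv2.INTER_CUBIC) for x,y in cs]) for im in(im0,im1)]))
```

```text
14.15 [0.2335185  0.5807665  0.22394636] [ 0.53725553 -0.21827208  0.44726483] [0.004 0.001 0.    0.002 0.001 0.002]
S [array([0.5105, 0.227 , 0.0672]), np.float64(47.8109)]
M [array([ 0.4916, -0.1909,  0.0866]), np.float64(50.9809)]
L [array([ 0.6307, -0.0229,  0.1099]), np.float64(49.6191)]
```

View pics/f.png

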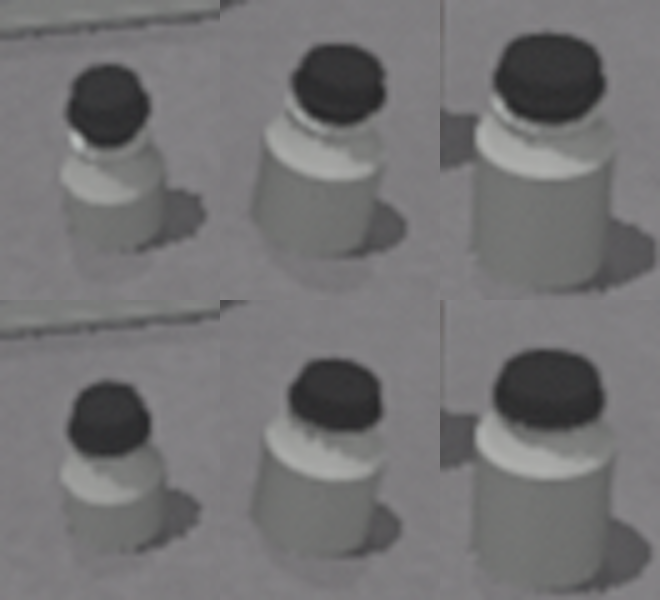

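View pics/side10.png

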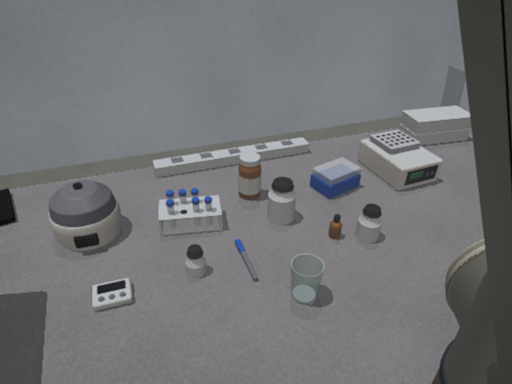

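```bash
python3 -c "
from rig import env
print(env.close_job())"
```

```text
the job is handed in; nothing more can be done
None
```

I pushed the three stoppers home in order (small, medium, large) with the closed fingertips, and handed the job in at about 14 s. No verdict is reported.

- **Force:** the readings at the end of each stroke, about 4 mm below the head's home height, were 7–9 N. The highest reading seen was 8.8 N, against the 25 N limit. That is well above the 3 N of sliding friction, so each stopper had reached its stop.
- **Final view:** both fixed cameras show the stoppers down on the rims, and the jars upright and within 1 mm of where they began. Nothing else looks moved, and the arm is back at its start pose, clear of everything.
- **Fitted stopper-top heights:** 67, 87 and 110 mm, where 66, 86 and 108 mm means fully home. The large one reads 2 mm high. That is within the fit and calibration error, and its push force pointed to about 108 mm.
- **Checks that failed:** the wrist camera could not confirm the medium and large stoppers because the gripper hid them. The arm also hid the medium jar until the end, so before pressing the large one I relied on the medium jar's force reading.

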